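# Set out a bench for aliquoting

### The job

Set this bench out for aliquoting: first screw the orange cap of the amber waste jar fully shut (clockwise, to its stop), then stand the white trough in front of the green rack (on the robot's side), centred on it and parallel to it, and set out whichever sample pots are there, upright: yellow lid beyond the rack's left end and red lid beyond its right end, as the robot sees it and both on the rack's long centre line, blue lid behind the rack (on its far side) and centred on it, and black lid midway between the two jars on their plate; the trough and the pots round the rack each stand with a gap of 4 cm to it. Only when all of that is in place unscrew the white cap of the pale buffer jar fully (anticlockwise, to its stop). Leave the petri dish, the timer and the marker where they are, and put right anything that gets knocked out of its place.

Things in the scene. Friction and masses are not known exactly. Their poses are not given: they have to be found in the camera images.
- rack: green tube rack, fixed: 80 (x) by 140 (y, its long side) by 35 high, a few short tubes on it up to 45 high; origin at the centre of its underside on the bench; its +x points to the far side (away from the robot, yaw within 0.2 rad), its +y to its left end as the robot sees it
- caddy: flat aluminium jar plate, fixed: 290 (x, its long side) by 70 (y) by 6 thick; origin at the centre of its underside on the bench, z up; the two jars stand fixed on it, their axes 100 either side of its centre along its x, and which jar is at which end varies. The black-lidded pot goes on its top, over its origin: its underside then lies 6 above the plate's origin
- waste_cap (a joint): captive orange screw cap of the amber waste jar: round, 48 diameter, 24 high, turns about the fixed jar's vertical axis without rising, friction 0.12 N m, grip at any yaw. 0 rad = fully shut (stop), growing anticlockwise from above to 2.4 = fully open (stop); stays where left. Its black pointer meets the red mark on the jar's shoulder when shut, the black mark when open.
- waste_cap_top (a point): centre of the top face of the orange cap, 92 above the bench; the cap reaches 24 down from here; below it the amber jar is 64 in diameter and its shoulder is 28 below this point
- buffer_cap (a joint): captive white screw cap of the pale buffer jar with a blue band: round, 48 diameter, 24 high, turns about the fixed jar's vertical axis without rising, friction 0.12 N m, grip at any yaw. 0 rad = fully shut (stop), growing anticlockwise from above to 2.4 = fully open (stop); stays where left. Its black pointer meets the red mark on the jar's shoulder when shut, the black mark when open.
- buffer_cap_top (a point): centre of the top face of the white cap, 92 above the bench; the cap reaches 24 down from here; below it the pale jar is 64 in diameter and its shoulder is 28 below this point
- trough: white open trough, loose: 50 (x) by 130 (y, its long side) by 30 high, walls 4, 110 g; origin at the centre of its underside, z up; turned end for end it is the same. Grip it from outside across its 50 width, or, if a finger finds no room there, pull it by a wall from inside (42 by 122, floor 4 thick). Belongs in front of the rack, its centre 105 from the rack's along the rack's -x.
- pot_yellow: sample pot with a yellow lid: upright cylinder 44 diameter, 50 high (white body below, yellow lid from 34 up), 80 g; origin at the centre of its underside, z up; round, so its yaw means nothing. May be absent. Belongs with its centre 132 from the rack's along the rack's +y.
- pot_red: sample pot with a red lid: upright cylinder 44 diameter, 50 high (white body below, red lid from 34 up), 80 g; origin at the centre of its underside, z up; round, so its yaw means nothing. May be absent. Belongs with its centre 132 from the rack's along the rack's -y.
- pot_blue: sample pot with a blue lid: upright cylinder 44 diameter, 50 high (white body below, blue lid from 34 up), 80 g; origin at the centre of its underside, z up; round, so its yaw means nothing. May be absent. Belongs with its centre 102 from the rack's along the rack's +x.
- pot_black: sample pot with a black lid: upright cylinder 44 diameter, 50 high (white body below, black lid from 34 up), 80 g; origin at the centre of its underside, z up; round, so its yaw means nothing. May be absent. Belongs on the jar plate at its centre, midway between the jars.
- petri: bystander, loose: closed petri dish 60 diameter, 14 high, at the back; origin at the centre of its underside
- timer: bystander, loose: white timer 55 by 60 by 18 high, at the back; origin at the centre of its underside
- marker: bystander, loose: grey marker pen with a black cap, 120 long (y), 13 thick, lying at the back; origin at the centre of its underside
Things that resemble listed ones, but are neither listed nor needed, are in the scene too. Of the things that look like the pot_red, the largest one is meant. What is shaped like the pot_blue but pink is not meant.

How it is judged (in metres and radians):
On the way, in this order (a step that is already met when the one before it is completed fails the run):
1. the orange cap of the waste jar is screwed fully shut (value of joint waste_cap below 0.12 rad), for 0.2 s.
2. the trough and every pot that is there stand in their places (value of joint waste_cap below 0.12 rad and x of trough in the frame of rack between -0.117 and -0.093 m and y of trough in the frame of rack between -0.012 and 0.012 m and z of trough in the frame of rack between -0.005 and 0.005 m and angle between each of trough, pot_yellow, pot_red, pot_blue, pot_black's own z axis and vertical below 0.1 rad and linear speed of each of trough, pot_yellow, pot_red, pot_blue, pot_black below 0.03 m/s and angle between the y axis of trough and the y axis of rack, either way round below 0.12 rad and x of pot_yellow in the frame of rack between -0.012 and 0.012 m and y of pot_yellow in the frame of rack between 0.12 and 0.144 m and z of pot_yellow in the frame of rack between -0.005 and 0.005 m and x of pot_red in the frame of rack between -0.012 and 0.012 m and y of pot_red in the frame of rack between -0.144 and -0.12 m and z of pot_red in the frame of rack between -0.005 and 0.005 m and x of pot_blue in the frame of rack between 0.09 and 0.114 m and y of pot_blue in the frame of rack between -0.012 and 0.012 m and z of pot_blue in the frame of rack between -0.005 and 0.005 m and x of pot_black in the frame of caddy between -0.012 and 0.012 m and y of pot_black in the frame of caddy between -0.012 and 0.012 m and z of pot_black in the frame of caddy between 0.001 and 0.011 m), for 0.3 s.
3. the white cap of the buffer jar is fully unscrewed (value of joint buffer_cap above 2.28 rad), for 0.2 s.
At the end, for the whole second after the job is handed in: Orange cap shut and white cap open, each within 0.12 rad of its stop; the trough and every pot that is there upright, at rest and within 12 mm, along and across, of their places by the rack (gap 40 mm, centred) or jar plate; the trough parallel to the rack within 0.12 rad (all of step 2 and value of joint buffer_cap above 2.28 rad); the robot touches nothing.
It fails at once if the petri dish, timer or marker was moved more than 30 mm (distance of any of petri, timer, marker from where it was at the start of the episode above 0.03 m).
Of pot_yellow, pot_red, pot_blue, pot_black only 2 to 4 are there at a start; the rules pass over those that are not, and their reading is None.
At some moment in a run one of pot_yellow, pot_red, pot_blue, pot_black, trough may be knocked a few centimetres aside while the robot is not near it.
It also fails if it takes over 210 s, if anything falls off the work surface, if the arm or the gripper's body presses on something with over 40 N, if the wrist force passes 120 N, or if a joint passes its speed limit or range.

### The arm

A 7-joint arm with a two-finger parallel gripper is mounted at the origin on the work surface. World frame = base frame: x ahead of the robot, y to its left, z up, the work surface at z = 0. Lengths are in m, angles in degrees, forces in N, time in s.
With the tool pointing down it reaches from about 0.425 to 0.875 m from the base axis. Payload 4.7 kg.
Tool frame: the origin (TCP) lies on the mounting face of the last link; the fingertips stand 182 mm ahead of it and the grasp point (between the pads) lies 164 mm ahead of it; z points along the fingers, x is the direction in which the jaws open and shut, and the axes are right-handed (so a half turn about z gives the same grasp; the last joint's range is limited). The gripper opens to 87 mm and grips with 3 to 60 N. Pads are 19 mm wide; open, the fingers measure 117 mm over their backs; the gripper's body (75 mm by 190 mm) begins 51 mm behind the grasp point.
Start: joints at [64.292, 18.392, -4.016, 83.108, 1.295, 78.541, -3.26], TCP at [0.29, -0.582, 0.405] pointing down, gripper open.
Joint ranges: [-163.93, 163.93], [-17.29, 119.83], [-79.2, 71.16], [3.27, 140.29], [-89.18, 269.18], [5.43, 117.66], [-154.24, 154.24]. Speed limits (degrees/s): [147.25, 147.25, 180, 180, 180, 180, 180].

### API

Orientations are given as [roll, pitch, yaw] about the fixed x, y, z axes, in that order (R = Rz(yaw) Ry(pitch) Rx(roll)).
In Python, from cell import status, cams, env, outline_of, landmark_of gives the robot as it stands. The module is installed in compiled form; this text tells all that it offers.
- The arm moves only by the tool jog_arm, never from a script. Its argument "rows" is a list of rows, each a list of 7 numbers: the closure, from 0 (fully open) to 1 (shut), then the shift along the tool's x, y, z in m, then the turn, a rotation vector about the tool's x, y, z in degrees. A call has 1 to 12 rows; each row shifts and turns the commanded pose from where the row before left it, along the tool's axes as they then stand; what a row does not reach is not made up. A row lasts 1/12 s, in which the tool goes at most 41.7 mm and 7.16 degrees, less where a joint would pass 70% of its speed; a pose out of reach is approached as far as the arm can. A call with a gripper value outside its range is refused whole. The fingers move at their own pace and stop on an object; "grip_force" is the grip in N (left out, the last holds). Time passes only in rows, so rows that do not move let the fingers close. It gives the time, the measured TCP pose, the force and the opening at its end, in the units of the state.
- status.get_obs(): the state, without advancing time (a new reading comes with each control period).
- cams.read_camera(name): name is "side" or "top"; returns (picture, depth): 480x640x3 uint8, red, green, blue; 480x640 float32, m along the optical axis (not along the pixel's ray), 0 where there is no reading.
- cams.camera_params(name): a dict with "vfov" (degrees; the focal length in pixels is half the picture's height over the tangent of half this angle, whatever the lens; pixels are square), "cx", "cy" (the principal point, pixels), "eye" and "attitude" of the camera in the world. Camera axes: x right, y up, looking along -z (the intrinsics and any distortion apply to the point x, -y, -z); pixel columns grow to the right and rows downward; lengths in m; the calibration is good to about 2 mm. A picture is of the moment at which its call begins. camera_params takes no time and is no camera call.
- env.sign_off(): hands the job in, once; it reports no verdict.
Trained networks look in the newest picture that a camera, given by its name, has taken for a name from the list of things; names that differ only in an ending like _2 or _b are one class to them, and where a whole thing is asked for, a point or a joint stands for the part that bears it (a point fixed in the world has none). Each returns a list of dicts, best first, with "conf" (0 to 1); they miss things now and then, are a little off and sometimes report something else, mostly with a low value. They report only what shows in the picture. A call takes as long as a camera call. They do not tell look-alikes from the thing itself.
- outline_of(camera, name): "pixels" (480x640 bool, what is visible of it) and "box" ([left, top, right, bottom] in pixels, round what is visible of it).
- landmark_of(camera, name): "position" ([row, column] in pixels: a listed point, or the origin of a listed thing).
The state is a dict: "time_s": time; "qpos": joint angles; "joint_velocities": joint speeds; "effort": joint torques, N m; "tool_pos": TCP position; "tool_rot": TCP orientation; "force": force on the tool from outside, world axes, zero at the start; "wrist_torque": the same for the moment, N m; "grip_width": finger opening in m.
Only numpy, scipy, OpenCV 4.12 (cv2) and the standard library are available. Lean on these libraries where they do the work, as an engineer would, in place of code of your own. Each camera call takes 0.05 s, during which the arm holds its last target. There are 200 camera calls.

## Working session

There is one attempt and no reset: what is moved stays moved. The work goes in short steps, Python scripts to look and compute and a tool call to move; the robot and the scene stay as the last step left them, time stands still between calls to the robot, and variables do not carry over. Pictures are saved under pics/ and viewed, about 12 in all and at most 16, crops included, and the job is handed in when it is done.

Besides the shell and the picture viewer there is one more tool, called by a JSON object that holds its "api" and its "payload", one argument or row to a line. jog_arm: Moves the arm, as the interface text tells. Its arguments: {"type":"object","properties":{"rows":{"type":"array"},"grip_force":{"type":"number"}},"required":["rows"]}

```bash
mkdir -p pics; cat > h.py <<'E'
import numpy as np, cv2
from scipy.spatial.transform import Rotation as R
from cell import status, cams, env, outline_of, landmark_of
def snap(n,save=None):
    im,d=cams.read_camera(n)
    if save: cv2.imwrite('pics/'+save,cv2.cvtColor(im,cv2.COLOR_RGB2BGR))
    return im,d
E
python3 - <<'E'
from h import *
print(status.get_obs())
for n in('side','top'):
    print(n,cams.camera_params(n)); im,d=snap(n,n+'0.png'); np.save(n+'0.npy',d); print((d>0).mean())
E
```

```text
{'time_s': 0.0, 'qpos': array([64.28936193, 18.44023931, -4.01373623, 83.17621804,  1.29441159,
       78.54159919, -3.26001458]), 'joint_velocities': array([-0.03921648, -0.07383855,  0.0425042 ,  0.00245299,  0.0481498 ,
        0.06397608, -0.04884922]), 'effort': array([ 3.90481464e-04, -4.91286027e+01, -4.03451510e-01, -3.12524521e+01,
       -6.40042895e-02,  4.36513138e-02,  1.49461844e-04]), 'tool_pos': array([ 0.2900779 , -0.58144571,  0.40363603]), 'tool_rot': array([ 1.79994146e+02,  1.12850207e-01, -6.34814245e+01]), 'force': array([-0.05226879, -0.35088099,  0.07951769]), 'wrist_torque': array([0.0111073 , 0.02390047, 0.01146135]), 'grip_width': 0.0868178880056069}
side {'vfov': 49.199762513444014, 'cx': 324.38246063057915, 'cy': 235.82584857478625, 'eye': array([ 0.52007343, -1.03982252,  0.95770693]), 'attitude': array([47.89698383,  0.66513761, -3.48060432])}
0.996103515625
top {'vfov': 43.02995184423156, 'cx': 330.5978695626453, 'cy': 234.93166873441643, 'eye': array([ 0.45223904, -0.0595478 ,  1.40971815]), 'attitude': array([  4.6637877 ,  -0.70660489, -89.49634126])}
0.9959798177083333
```

View pics/top0.png

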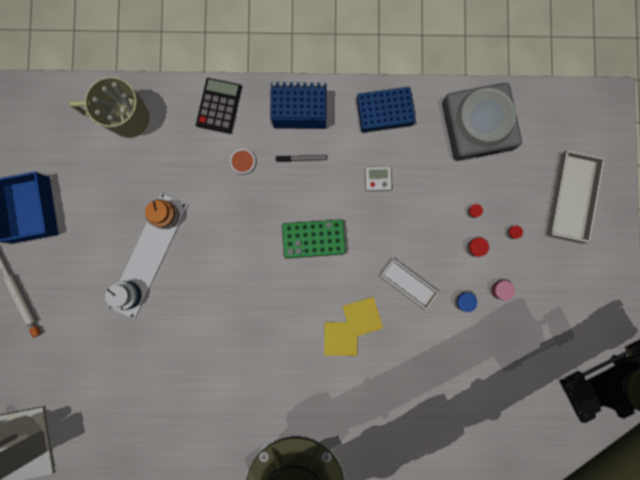

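View pics/side0.png

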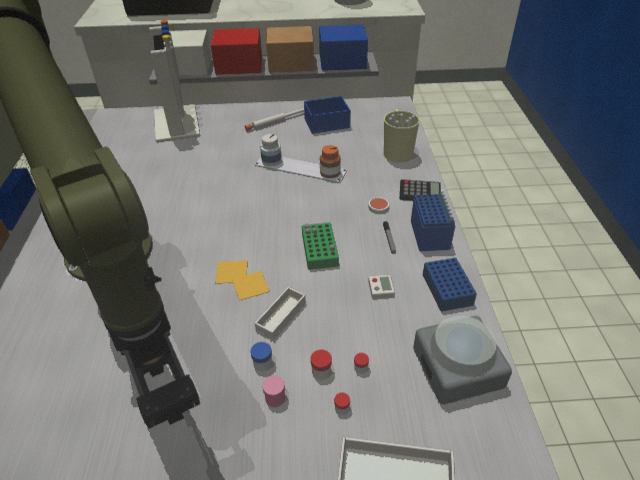

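The top view shows red pot candidates at (478,247), the largest, plus (475,211) and (515,232). Blue is at (467,301), the pink decoy at (504,289) and the trough at (408,283). The rack is at (314,239), the orange cap at (160,212) and the white cap at (123,295). There is no yellow or black pot.

```bash
cat >> h.py <<'E'
def cam(n):
    p=cams.camera_params(n); f=240/np.tan(np.radians(p['vfov']/2))
    return p,f,R.from_euler('xyz',p['attitude'],degrees=True).as_matrix()
def cloud(n,d):
    p,f,M=cam(n); v,u=np.mgrid[:480,:640]
    c=np.stack([(u-p['cx'])/f*d,-(v-p['cy'])/f*d,-d],-1)
    return c@M.T+p['eye']
def ray(n,row,col,z):
    p,f,M=cam(n); r=M@np.array([(col-p['cx'])/f,-(row-p['cy'])/f,-1]); return p['eye']+r*(z-p['eye'][2])/r[2]
def proj(n,P):
    p,f,M=cam(n); c=(np.atleast_2d(P)-p['eye'])@M; return np.stack([p['cx']+f*c[:,0]/-c[:,2],p['cy']-f*c[:,1]/-c[:,2]],-1)
def look(n,names,save=None):
    im,d=snap(n,save); W=cloud(n,d); out={}
    for k in names:
        for o in outline_of(n,k)[:4]:
            m=o['pixels']&(d>0)
            if m.sum()<20 or o['conf']<.3: continue
            P=W[m]; zt=np.percentile(P[:,2],95); T=P[P[:,2]>zt-.006]
            (c,s,a)=cv2.minAreaRect(T[:,:2].astype(np.float32)*1000)
            print(n,k,round(o['conf'],2),'n',m.sum(),'ztop %.3f'%zt,'rect c',np.round(c,1),'s',np.round(s,1),'a %.1f'%a,'mean',np.round(T[:,:2].mean(0)*1000,1),'box',np.round(o['box']))
            out.setdefault(k,[]).append(o)
    return im,d,W,out
E
python3 - <<'E'
from h import *
N=['rack','caddy','waste_cap','buffer_cap','trough','pot_red','pot_blue','pot_yellow','pot_black','petri','timer','marker']
for n in('top','side'):
    im,d,W,out=look(n,N)
    if n=='top':
        b=W[260:300,200:260].reshape(-1,3); print('bench z',b[:,2].mean(),b[:,2].std())
    for k in('rack','waste_cap_top','buffer_cap_top','trough','pot_red','pot_blue','caddy'):
        for o in landmark_of(n,k)[:3]:
            z={'waste_cap_top':.092,'buffer_cap_top':.092}.get(k,0)
            print(n,k,round(o['conf'],2),np.round(o['position']),np.round(ray(n,*o['position'],z)[:2]*1000,1))
E
```

```text
top caddy 0.56 n 2395 ztop 0.011 rect c [517.4 344.8] s [ 70.8 288.8] a 66.3 mean [518.4 341.6] box [105. 193. 188. 318.]
top waste_cap 0.82 n 451 ztop 0.096 rect c [608.8 305.1] s [47.8 46. ] a 72.5 mean [609.1 305.4] box [144. 200. 169. 224.]
top buffer_cap 0.77 n 462 ztop 0.097 rect c [425.9 384.8] s [46.9 44.9] a 10.4 mean [425.9 385.4] box [106. 287. 128. 306.]
top buffer_cap 0.5 n 2199 ztop 0.042 rect c [557.4 -35.9] s [ 78.4 138.9] a 4.8 mean [556.3 -33.2] box [280. 219. 343. 256.]
top trough 0.72 n 1370 ztop 0.032 rect c [ 456.6 -254. ] s [130.1  50.4] a 53.9 mean [ 456.1 -254.6] box [382. 256. 439. 312.]
top pot_red 0.76 n 194 ztop 0.040 rect c [ 577.6 -496.7] s [27.6 29.9] a 1.9 mean [ 576.3 -496.2] box [506. 224. 524. 238.]
top pot_red 0.67 n 368 ztop 0.054 rect c [ 541.7 -408.6] s [40.7 40.9] a 1.5 mean [ 540.9 -408.5] box [464. 239. 488. 258.]
top pot_red 0.47 n 163 ztop 0.039 rect c [ 624.7 -405.4] s [27.5 29.4] a 2.1 mean [ 625.2 -405.3] box [468. 203. 486. 217.]
top pot_blue 0.94 n 384 ztop 0.054 rect c [ 443.7 -465.6] s [41.  40.9] a 57.8 mean [ 444.  -464.7] box [49
[... 3250 characters left out ...]
 [367. 274. 393. 297.]
side marker 0.66 n 160 ztop 0.017 rect c [745.9  -8.4] s [ 13.1 113.3] a 2.2 mean [746.  -13.2] box [383. 224. 398. 250.]
side rack 0.94 [250. 318.] [553.3 -36.2]
side waste_cap_top 0.72 [147. 326.] [597.8 318.2]
side waste_cap_top 0.33 [287. 384.] [ 689.7 -261.7]
side buffer_cap_top 0.51 [140. 271.] [430.9 370.1]
side trough 0.82 [315. 284.] [ 461.2 -250.3]
side pot_red 0.88 [369. 320.] [ 539.  -401.9]
side pot_red 0.67 [369. 358.] [ 619.7 -408.4]
side pot_red 0.61 [408. 342.] [ 577. -495.]
side pot_blue 0.87 [400. 272.] [ 438.3 -467.6]
side pot_blue 0.74 [365. 260.] [ 410.5 -383.3]
side pot_blue 0.58 [167. 300.] [514.  351.1]
side caddy 0.81 [169. 303.] [525.8 339.6]
```

```bash
cat >> h.py <<'E'
def plan(x,y,z,yaw):
    s=status.get_obs(); M=R.from_euler('xyz',s['tool_rot'],degrees=True).as_matrix()
    dp=np.array([x,y,z])-s['tool_pos']
    w=R.from_matrix(M.T@R.from_euler('xyz',[180,0,yaw],degrees=True).as_matrix()).as_rotvec(degrees=True)
    print('t %.2f'%s['time_s'],'pos',np.round(s['tool_pos'],4),'rot',np.round(s['tool_rot'],2),'grip %.4f'%s['grip_width'],'q',np.round(s['qpos'],0))
    print(' shift now(tool)',np.round(M.T@dp,4),' rotvec',np.round(w,2))
    M2=R.from_euler('xyz',[180,0,yaw],degrees=True).as_matrix(); print(' shift after rot',np.round(M2.T@dp,4))
E
python3 - <<'E'
from h import *
a=cv2.imread('pics/top0.png')[185:325,90:200]; b=cv2.imread('pics/side0.png')[125:185,250:350]
a=cv2.resize(a,None,fx=4,fy=4,interpolation=3); b=cv2.resize(b,(350,210),interpolation=3)
o=np.zeros((560,790,3),np.uint8); o[:,:440]=a; o[:210,440:]=b; cv2.imwrite('pics/caps.png',o)
plan(.6,-.2,.404,-63.5)
E
```

```text
t 2.10 pos [ 0.2902 -0.5816  0.4048] rot [180.    -0.   -63.48] grip 0.0870 q [64. 18. -4. 83.  1. 79. -3.]
 shift now(tool) [-0.2032 -0.4476  0.0007]  rotvec [ 0.   -0.    0.02]
 shift after rot [-0.2033 -0.4476  0.0008]
```

View pics/caps.png

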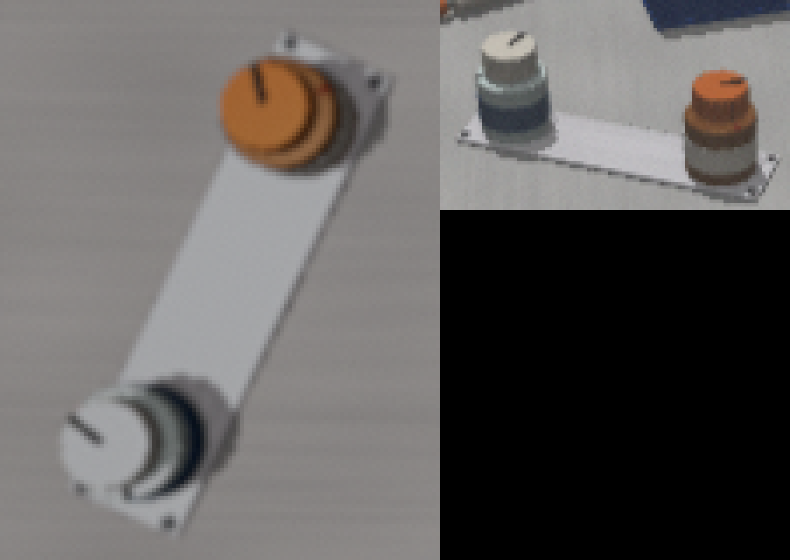

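{"api": "jog_arm", "payload": {
  "rows": [
    [0,-0.0165,-0.0365,0,0,0,0],
    [0,-0.0165,-0.0365,0,0,0,0],
    [0,-0.0165,-0.0365,0,0,0,0],
    [0,-0.0165,-0.0365,0,0,0,0],
    [0,-0.0165,-0.0365,0,0,0,0],
    [0,-0.0165,-0.0365,0,0,0,0],
    [0,-0.0165,-0.0365,0,0,0,0],
    [0,-0.0165,-0.0365,0,0,0,0],
    [0,-0.0165,-0.0365,0,0,0,0],
    [0,-0.0165,-0.0365,0,0,0,0],
    [0,-0.0165,-0.0365,0,0,0,0],
    [0,-0.0165,-0.0365,0,0,0,0]
  ]
}}

```text
time_s: 3.1
tool_pos: [0.5946, -0.2073, 0.4051]
tool_rot: [-180.0, -0.0, -63.5]
force: [-0.4, -0.9, 0.9]
grip_width: 0.0869
```

{"api": "jog_arm", "payload": {
  "rows": [
    [0,0,0,0,0,0,-7],
    [0,0,0,0,0,0,-7],
    [0,0,0,0,0,0,-7],
    [0,0,0,0,0,0,-7],
    [0,0,0,0,0,0,-7],
    [0,0,0,0,0,0,-7],
    [0,0,0,0,0,0,-7],
    [0,0,0,0,0,0,-7],
    [0,0,0,0,0,0,-7],
    [0,0,0,0,0,0,-7],
    [0,0,0,0,0,0,-7],
    [0,0,0,0,0,0,-7]
  ]
}}

```text
time_s: 4.1
tool_pos: [0.5937, -0.209, 0.4048]
tool_rot: [180.0, 0.0, 20.9]
force: [-0.0, 0.3, -0.2]
grip_width: 0.0869
```

```bash
python3 -c "
from h import *
plan(.608,.3043,.32,20)"
```

```text
t 4.10 pos [ 0.5937 -0.209   0.4048] rot [179.99   0.    20.86] grip 0.0869 q [ 42.  18. -31.  85.  10.  79.  31.]
 shift now(tool) [ 0.1961 -0.4745  0.0847]  rotvec [0.01 0.   0.86]
 shift after rot [ 0.189  -0.4774  0.0848]
```

{"api": "jog_arm", "payload": {
  "rows": [
    [0,0.0155,-0.0375,0,0,0,0],
    [0,0.0155,-0.0375,0,0,0,0],
    [0,0.0155,-0.0375,0,0,0,0],
    [0,0.0155,-0.0375,0,0,0,0],
    [0,0.0155,-0.0375,0,0,0,0],
    [0,0.0155,-0.0375,0,0,0,0],
    [0,0.0155,-0.0375,0,0,0,0],
    [0,0.0155,-0.0375,0,0,0,0],
    [0,0.0155,-0.0375,0,0,0,0],
    [0,0.0155,-0.0375,0,0,0,0],
    [0,0.0155,-0.0375,0,0,0,0],
    [0,0.0155,-0.0375,0,0,0,0]
  ]
}}

```text
time_s: 5.1
tool_pos: [0.6101, 0.2793, 0.4049]
tool_rot: [180.0, -0.0, 20.5]
force: [1.1, 0.6, 0.9]
grip_width: 0.0867
```

{"api": "jog_arm", "payload": {
  "rows": [
    [0,0.0025,-0.006,0.021,0,0,0],
    [0,0.0025,-0.006,0.021,0,0,0],
    [0,0.0025,-0.006,0.021,0,0,0],
    [0,0.0025,-0.006,0.021,0,0,0],
    [0,0,0,0,0,0,0]
  ]
}}

```text
time_s: 5.52
tool_pos: [0.6096, 0.3042, 0.3157]
tool_rot: [-180.0, 0.4, 20.6]
force: [-1.9, -0.6, -0.8]
grip_width: 0.087
```

```bash
python3 -c "
from h import *
plan(.608,.3043,.251,20.86)"
```

```text
t 5.52 pos [0.6096 0.3042 0.3157] rot [-179.99    0.44   20.64] grip 0.0870 q [  0.  31. -41.  83.  20.  74. -21.]
 shift now(tool) [-0.0009 -0.0007  0.0647]  rotvec [-0.01  0.44 -0.22]
 shift after rot [-0.0014 -0.0007  0.0647]
```

{"api": "jog_arm", "payload": {
  "rows": [
    [0,0,0,0,0,0,0],
    [0,0,0,0.018,0,0,0],
    [0,0,0,0.018,0,0,0],
    [0,0,0,0.018,0,0,0],
    [0,0,0,0.01,0,0,0],
    [0,0,0,0,0,0,0],
    [0,0,0,0,0,0,0]
  ]
}}

```text
time_s: 6.1
tool_pos: [0.6117, 0.3034, 0.2578]
tool_rot: [180.0, -0.1, 20.5]
force: [0.2, 0.4, 0.2]
grip_width: 0.0869
```

{"api": "jog_arm", "payload": {
  "rows": [
    [1,0,0,0,0,0,0],
    [1,0,0,0,0,0,0],
    [1,0,0,0,0,0,0],
    [1,0,0,0,0,0,0],
    [1,0,0,0,0,0,0],
    [1,0,0,0,0,0,0],
    [1,0,0,0,0,0,0],
    [1,0,0,0,0,0,0]
  ],
  "grip_force": 25
}}

```text
time_s: 6.77
tool_pos: [0.6106, 0.3036, 0.2567]
tool_rot: [180.0, 0.1, 20.5]
force: [-2.8, -2.2, 2.4]
grip_width: 0.0472
```

{"api": "jog_arm", "payload": {
  "rows": [
    [1,0,0,0,0,0,6],
    [1,0,0,0,0,0,6],
    [1,0,0,0,0,0,6],
    [1,0,0,0,0,0,6],
    [1,0,0,0,0,0,6],
    [1,0,0,0,0,0,6],
    [1,0,0,0,0,0,6],
    [1,0,0,0,0,0,6],
    [1,0,0,0,0,0,6],
    [1,0,0,0,0,0,0]
  ]
}}

```text
time_s: 7.6
tool_pos: [0.6088, 0.3041, 0.2567]
tool_rot: [179.7, 0.2, -33.7]
force: [-9.1, -3.4, 6.6]
grip_width: 0.0474
```

```bash
python3 -c "
from h import *
s=status.get_obs();print(s)"
```

```text
{'time_s': 7.6, 'qpos': array([ -7.34783568,  30.92548936, -29.1134885 ,  86.74247816,
        15.70515853,  66.8147925 , -72.96628279]), 'joint_velocities': array([ 5.39149472e-01,  1.84335650e-01, -9.64601595e-01,  1.71533329e-03,
        5.68845772e-01,  1.95754302e-01,  6.46616676e+00]), 'effort': array([  0.68688171, -51.87926888,  -5.83808184, -30.4596591 ,
         1.0593712 ,  -3.01958442,  -0.77196239]), 'tool_pos': array([0.6088152 , 0.30412895, 0.25667046]), 'tool_rot': array([179.68593117,   0.21448636, -33.6705105 ]), 'force': array([-9.10001987, -3.44636044,  6.60899146]), 'wrist_torque': array([-0.54869494,  1.82931919, -0.04596372]), 'grip_width': 0.04740787510988212}
```

{"api": "jog_arm", "payload": {
  "rows": [
    [1,0,0,0,0,0,4],
    [1,0,0,0,0,0,4],
    [1,0,0,0,0,0,0]
  ]
}}

```text
time_s: 7.85
tool_pos: [0.6086, 0.3044, 0.2567]
tool_rot: [179.7, 0.2, -41.6]
force: [-9.4, -2.1, 7.3]
grip_width: 0.0476
```

```bash
python3 -c "
from h import *
s=status.get_obs();print(s['wrist_torque'],s['effort'][6],s['tool_rot'],s['force'])"
```

```text
[-0.52046893  2.01482932 -0.12167814] -0.46632821671664715 [179.65366008   0.20394486 -41.56843246] [-9.41453914 -2.12645701  7.27440189]
```

{"api": "jog_arm", "payload": {
  "rows": [
    [1,0,0,0,0,0,4],
    [1,0,0,0,0,0,4],
    [1,0,0,0,0,0,0]
  ]
}}

```text
time_s: 8.1
tool_pos: [0.6084, 0.3046, 0.2567]
tool_rot: [179.6, 0.2, -49.6]
force: [-9.2, -2.4, 6.5]
grip_width: 0.0472
```

```bash
python3 -c "
from h import *
s=status.get_obs();print(s['wrist_torque'],s['effort'][6],s['tool_rot'],s['force'])"
```

```text
[-0.4605597   2.11471066 -0.10746118] -0.4649593122303486 [179.6238128    0.18401888 -49.5566673 ] [-9.20224639 -2.41903469  6.45394304]
```

{"api": "jog_arm", "payload": {
  "rows": [
    [1,0,0,0,0,0,4],
    [1,0,0,0,0,0,4],
    [1,0,0,0,0,0,0]
  ]
}}

```text
time_s: 8.35
tool_pos: [0.6082, 0.3048, 0.2567]
tool_rot: [179.6, 0.2, -57.5]
force: [-9.7, -2.0, 7.0]
grip_width: 0.0474
```

```bash
python3 -c "
from h import *
s=status.get_obs();print(s['wrist_torque'],s['effort'][6],s['tool_rot'],s['force'])"
```

```text
[-0.33107471  2.27032226 -0.0790648 ] -0.4632680118083954 [ 1.79594740e+02  1.56598140e-01 -5.75444253e+01] [-9.6913287  -2.04259739  7.00742601]
```

{"api": "jog_arm", "payload": {
  "rows": [
    [1,0,0,0,0,0,4],
    [1,0,0,0,0,0,4],
    [1,0,0,0,0,0,0]
  ]
}}

```text
time_s: 8.6
tool_pos: [0.6094, 0.3057, 0.2567]
tool_rot: [179.9, 0.1, -65.4]
force: [-4.9, 2.2, 2.9]
grip_width: 0.0474
```

```bash
python3 -c "
from h import *
s=status.get_obs();print(s['wrist_torque'],s['effort'][6],s['tool_rot'],s['force'])"
```

```text
[0.47313324 1.23291248 0.25320836] -0.9278417564928532 [ 1.79886477e+02  1.34441603e-01 -6.53972908e+01] [-4.88432987  2.23988803  2.85101714]
```

{"api": "jog_arm", "payload": {
  "rows": [
    [1,0,0,0,0,0,4],
    [1,0,0,0,0,0,0],
    [1,0,0,0,0,0,0]
  ]
}}

```text
time_s: 8.85
tool_pos: [0.6095, 0.3057, 0.2567]
tool_rot: [179.9, 0.1, -69.2]
force: [-5.0, 3.1, 2.2]
grip_width: 0.0476
```

```bash
python3 -c "
from h import *
s=status.get_obs();print(s['wrist_torque'],s['effort'][6],s['tool_rot'],s['force'])"
```

```text
[0.53900074 1.12902349 0.46123587] -0.5111178383231163 [ 1.79888294e+02  1.36586091e-01 -6.92016698e+01] [-5.02726246  3.05967032  2.163912  ]
```

{"api": "jog_arm", "payload": {
  "rows": [
    [0,0,0,0,0,0,0],
    [0,0,0,0,0,0,0],
    [0,0,0,0,0,0,0],
    [0,0,0,0,0,0,0],
    [0,0,0,0,0,0,0],
    [0,0,0,-0.02,0,0,0],
    [0,0,0,-0.03,0,0,0],
    [0,0,0,-0.03,0,0,0],
    [0,0,0,-0.03,0,0,0]
  ]
}}

```text
time_s: 9.6
tool_pos: [0.6113, 0.3032, 0.3677]
tool_rot: [180.0, -0.0, -69.5]
force: [0.0, 0.3, 0.4]
grip_width: 0.0864
```

```bash
python3 -c "
from h import *
plan(.45,-.1,.37,-45)
im,d,W,o=look('top',['trough','pot_red','pot_blue'],'top1.png')
snap('side','side1.png')
b=cv2.imread('pics/side1.png')[125:185,290:350]; a=cv2.imread('pics/top1.png')[185:245,120:200]
cv2.imwrite('pics/c1.png',np.hstack([cv2.resize(x,(400,400),interpolation=3) for x in(a,b)]))"
```

```text
t 9.60 pos [0.6113 0.3032 0.3677] rot [ 1.7998e+02 -2.0000e-02 -6.9500e+01] grip 0.0864 q [ -12.   25.  -23.   80.   10.   77. -105.]
 shift now(tool) [ 0.3212  0.2923 -0.0021]  rotvec [ 2.00e-02 -2.00e-02 -2.45e+01]
 shift after rot [ 0.1711  0.3992 -0.0023]
top trough 0.88 n 1357 ztop 0.032 rect c [ 456.5 -254.2] s [130.2  50.5] a 53.9 mean [ 456.5 -255.1] box [378. 255. 439. 311.]
top trough 0.48 n 881 ztop 0.012 rect c [547.9 267.3] s [165.1 136.9] a 32.7 mean [563.9 313.1] box [141. 203. 189. 261.]
top pot_red 0.76 n 352 ztop 0.054 rect c [ 542.4 -409.2] s [39.8 42.1] a 21.0 mean [ 541.2 -408.6] box [465. 237. 486. 256.]
top pot_red 0.65 n 165 ztop 0.039 rect c [ 625.2 -404.7] s [28.4 28.1] a 15.0 mean [ 625.3 -405.8] box [467. 203. 484. 216.]
top pot_red 0.55 n 220 ztop 0.039 rect c [ 578.  -497.3] s [29.6 26.8] a 81.8 mean [ 577.6 -496.5] box [506. 225. 525. 240.]
top pot_blue 0.78 n 355 ztop 0.054 rect c [ 417.1 -380.4] s [41.5 41.2] a 20.4 mean [ 417.5 -380.3] box [451. 288. 477. 311.]
top pot_blue 0.63 n 2226 ztop 0.042 rect c [557.9 -36.2] s [ 79.4 137.1] a 4.1 mean [556.6 -33.4] box [281. 217. 344. 257.]
```

View pics/c1.png

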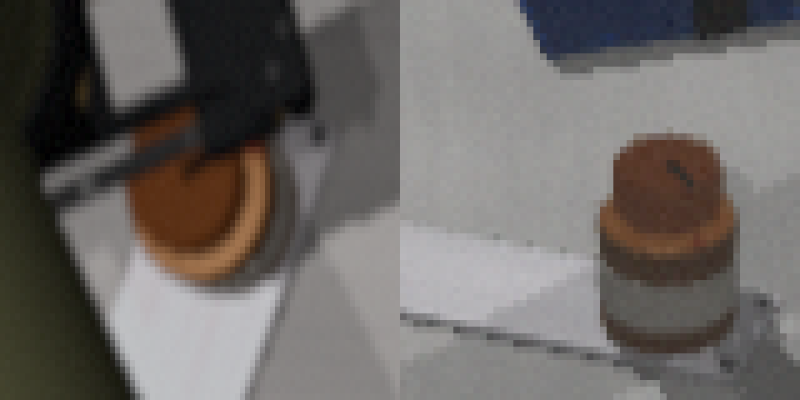

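The side crop shows the orange pointer at about (680,175) aimed at the red mark at (700,240), and the torque rose at the stop, so the cap is shut. The next job is the trough.

{"api": "jog_arm", "payload": {
  "rows": [
    [0,0,0,0,0,0,-6.7],
    [0,0,0,0,0,0,-6.7],
    [0,0,0,0,0,0,-6.7],
    [0,0,0,0,0,0,-6.7],
    [0,0,0,0,0,0,-6.6],
    [0,0,0,0,0,0,0]
  ]
}}

```text
time_s: 10.35
tool_pos: [0.6109, 0.3032, 0.3644]
tool_rot: [179.8, 0.1, -35.9]
force: [-0.3, -0.1, -0.1]
grip_width: 0.0868
```

```bash
python3 -c "
from h import *
plan(.456,-.2545,.30,-36.1)"
```

```text
t 10.35 pos [0.6109 0.3032 0.3644] rot [ 1.7983e+02  1.0000e-01 -3.5920e+01] grip 0.0868 q [ -8.  26. -29.  80.  13.  77. -73.]
 shift now(tool) [0.2018 0.5423 0.0657]  rotvec [0.18 0.1  0.18]
 shift after rot [0.2034 0.5419 0.0644]
```

{"api": "jog_arm", "payload": {
  "rows": [
    [0,0.0135,0.036,0,0,0,0],
    [0,0.0135,0.036,0,0,0,0],
    [0,0.0135,0.036,0,0,0,0],
    [0,0.0135,0.036,0,0,0,0],
    [0,0.0135,0.036,0,0,0,0],
    [0,0.0135,0.036,0,0,0,0],
    [0,0.0135,0.036,0,0,0,0],
    [0,0.0135,0.036,0,0,0,0],
    [0,0.0135,0.036,0,0,0,0],
    [0,0.0135,0.036,0,0,0,0],
    [0,0.0135,0.036,0,0,0,0],
    [0,0.0135,0.036,0,0,0,0]
  ]
}}

```text
time_s: 11.35
tool_pos: [0.4863, -0.1427, 0.3658]
tool_rot: [180.0, 0.1, -36.3]
force: [-0.1, 0.9, 0.3]
grip_width: 0.087
```

{"api": "jog_arm", "payload": {
  "rows": [
    [0,0.01,0.0275,0.012,0,0,0],
    [0,0.01,0.0275,0.012,0,0,0],
    [0,0.01,0.0275,0.012,0,0,0],
    [0,0.01,0.0275,0.012,0,0,0],
    [0,0,0,0.012,0,0,0],
    [0,0,0,0,0,0,0],
    [0,0,0,0,0,0,0]
  ]
}}

```text
time_s: 11.93
tool_pos: [0.4548, -0.2527, 0.3055]
tool_rot: [-180.0, 0.2, -36.2]
force: [-0.3, 1.0, 1.0]
grip_width: 0.0869
```

```bash
python3 -c "
from h import *
plan(.456,-.2545,.19,-36.1)"
```

```text
t 11.93 pos [ 0.4548 -0.2527  0.3055] rot [-179.99    0.18  -36.2 ] grip 0.0869 q [ 34.   7.  -9. 108.   1.  65. -11.]
 shift now(tool) [0.0024 0.0008 0.1155]  rotvec [-0.01  0.18 -0.1 ]
 shift after rot [0.002  0.0008 0.1155]
```

{"api": "jog_arm", "payload": {
  "rows": [
    [0,0.001,0,0.016,0,0,0],
    [0,0.001,0,0.016,0,0,0],
    [0,0,0,0.016,0,0,0],
    [0,0,0,0.016,0,0,0],
    [0,0,0,0.016,0,0,0],
    [0,0,0,0.016,0,0,0],
    [0,0,0,0.014,0,0,0],
    [0,0,0,0,0,0,0],
    [0,0,0,0,0,0,0]
  ]
}}

```text
time_s: 12.68
tool_pos: [0.4574, -0.2532, 0.1969]
tool_rot: [-180.0, 0.0, -36.0]
force: [0.2, -0.6, -0.3]
grip_width: 0.0872
```

```bash
python3 -c "
from h import *
plan(.456,-.2545,.19,-36.1)"
```

```text
t 12.68 pos [ 0.4574 -0.2532  0.1969] rot [-1.7998e+02  4.0000e-02 -3.6010e+01] grip 0.0872 q [ 34.  15.  -9. 113.   3.  52. -12.]
 shift now(tool) [-0.0004  0.0018  0.0069]  rotvec [-0.02  0.04  0.09]
 shift after rot [-0.0004  0.0018  0.0069]
```

{"api": "jog_arm", "payload": {
  "rows": [
    [0,0,0.001,0.004,0,0,0],
    [0,0,0.001,0.004,0,0,0],
    [0,0,0,0,0,0,0],
    [1,0,0,0,0,0,0],
    [1,0,0,0,0,0,0],
    [1,0,0,0,0,0,0],
    [1,0,0,0,0,0,0],
    [1,0,0,0,0,0,0],
    [1,0,0,0,0,0,0],
    [1,0,0,0,0,0,0],
    [1,0,0,0,0,0,0]
  ],
  "grip_force": 15
}}

```text
time_s: 13.6
tool_pos: [0.4556, -0.2561, 0.1888]
tool_rot: [180.0, 0.0, -36.1]
force: [-1.7, 0.6, 0.2]
grip_width: 0.0501
```

{"api": "jog_arm", "payload": {
  "rows": [
    [1,0,0,-0.01,0,0,0],
    [1,0,0,-0.015,0,0,0],
    [1,0,0,-0.015,0,0,0],
    [1,0,0,0,0,0,-6.8],
    [1,0,0,0,0,0,-6.8],
    [1,0,0,0,0,0,-6.8],
    [1,0,0,0,0,0,-6.8],
    [1,0,0,0,0,0,-6.7],
    [1,0,0,0,0,0,-6.7],
    [1,0,0,0,0,0,0]
  ]
}}

```text
time_s: 14.43
tool_pos: [0.4555, -0.2561, 0.2292]
tool_rot: [180.0, 0.0, 4.7]
force: [0.0, 0.3, -1.5]
grip_width: 0.0497
```

```bash
python3 -c "
from h import *
plan(.4526,-.0452,.23,4.5)
look('top',['trough'])
look('side',['trough'])"
```

```text
t 14.43 pos [ 0.4555 -0.2561  0.2292] rot [179.99   0.     4.68] grip 0.0497 q [ 39.  13. -13. 112.   4.  56.  28.]
 shift now(tool) [ 0.0143 -0.2104 -0.0008]  rotvec [0.01 0.   0.18]
 shift after rot [ 0.0136 -0.2105 -0.0008]
top trough 0.6 n 473 ztop 0.072 rect c [ 451.6 -208.6] s [50.4 40.3] a 0.6 mean [ 452.4 -204.9] box [382. 273. 404. 297.]
side trough 0.91 n 943 ztop 0.071 rect c [ 455.9 -266.7] s [ 49.6 110. ] a 4.6 mean [ 456.4 -286.9] box [269. 278. 294. 330.]
```

{"api": "jog_arm", "payload": {
  "rows": [
    [1,0.0012,-0.0175,0,0,0,0],
    [1,0.0012,-0.0175,0,0,0,0],
    [1,0.0012,-0.0175,0,0,0,0],
    [1,0.0012,-0.0175,0,0,0,0],
    [1,0.0012,-0.0175,0,0,0,0],
    [1,0.0012,-0.0175,0,0,0,0],
    [1,0.0012,-0.0175,0,0,0,0],
    [1,0.0012,-0.0175,0,0,0,0],
    [1,0.0012,-0.0175,0,0,0,0],
    [1,0.0012,-0.0175,0,0,0,0],
    [1,0.0012,-0.0175,0,0,0,0],
    [1,0.0012,-0.0175,0,0,0,0]
  ]
}}

```text
time_s: 15.63
tool_pos: [0.4534, -0.0447, 0.2289]
tool_rot: [180.0, -0.0, 4.4]
force: [-0.4, 1.4, -1.3]
grip_width: 0.0503
```

{"api": "jog_arm", "payload": {
  "rows": [
    [1,0,0,0.01,0,0,0],
    [1,0,0,0.01,0,0,0],
    [1,0,0,0.008,0,0,0],
    [1,0,0,0,0,0,0],
    [1,0,0,0,0,0,0]
  ]
}}

```text
time_s: 16.05
tool_pos: [0.4529, -0.0465, 0.1997]
tool_rot: [-180.0, 0.1, 4.4]
force: [-0.1, -0.4, -2.0]
grip_width: 0.05
```

```bash
python3 -c "
from h import *
plan(.4526,-.046,.189,4.5)"
```

```text
t 16.05 pos [ 0.4529 -0.0465  0.1997] rot [-1.7998e+02  1.3000e-01  4.4100e+00] grip 0.0500 q [ 24.   9. -23. 122.   4.  51.   3.]
 shift now(tool) [-0.0003 -0.0005  0.0107]  rotvec [-0.02  0.13 -0.09]
 shift after rot [-0.0003 -0.0005  0.0107]
```

{"api": "jog_arm", "payload": {
  "rows": [
    [1,0,0,0.006,0,0,0],
    [1,0,0,0.005,0,0,0],
    [1,0,0,0,0,0,0],
    [0,0,0,0,0,0,0],
    [0,0,0,0,0,0,0],
    [0,0,0,0,0,0,0],
    [0,0,0,0,0,0,0],
    [0,0,0,-0.01,0,0,0],
    [0,0,0,-0.02,0,0,0],
    [0,0,0,-0.03,0,0,0],
    [0,0,0,-0.03,0,0,0],
    [0,0,0,-0.03,0,0,0]
  ]
}}

```text
time_s: 17.05
tool_pos: [0.4531, -0.0454, 0.3118]
tool_rot: [180.0, -0.0, 4.5]
force: [1.6, -0.5, 0.7]
grip_width: 0.0869
```

```bash
python3 -c "
from h import *
plan(.541,-.409,.30,0)
look('side',['trough','pot_red','pot_blue','rack'])"
```

```text
t 17.05 pos [ 0.4531 -0.0454  0.3118] rot [ 1.7999e+02 -2.0000e-02  4.5500e+00] grip 0.0869 q [ 26.  -0. -23. 116.  -0.  65.   7.]
 shift now(tool) [0.0588 0.3695 0.0119]  rotvec [ 0.   -0.02  4.55]
 shift after rot [0.0879 0.3636 0.0118]
side pot_red 0.71 n 301 ztop 0.038 rect c [ 577.1 -496.6] s [30.4 31.1] a 33.7 mean [ 576.7 -497.7] box [332. 393. 349. 413.]
side pot_red 0.69 n 525 ztop 0.052 rect c [ 540.9 -409.2] s [44.6 41.1] a 87.8 mean [ 540.5 -409.7] box [310. 348. 331. 380.]
side pot_red 0.58 n 212 ztop 0.038 rect c [ 623.3 -407.7] s [26.1 28. ] a 21.4 mean [ 623.9 -408. ] box [353. 355. 367. 372.]
side pot_blue 0.66 n 591 ztop 0.053 rect c [ 444.  -465.6] s [41.6 42.6] a 0.5 mean [ 443.7 -466. ] box [262. 375. 287. 407.]
side pot_blue 0.56 n 527 ztop 0.053 rect c [ 415.9 -381.4] s [41.9 42.5] a 37.6 mean [ 416.4 -382. ] box [250. 343. 273. 372.]
side rack 0.81 n 1464 ztop 0.040 rect c [556.6 -38. ] s [ 79.  141.8] a 4.6 mean [557.2 -38.9] box [304. 221. 342. 270.]
```

{"api": "jog_arm", "payload": {
  "rows": [
    [0,0,0,0,0,0,-6.9],
    [0,0,0,0,0,0,-6.9],
    [0,0,0,0,0,0,-6.9],
    [0,0,0,0,0,0,-6.9],
    [0,0,0,0,0,0,-6.9],
    [0,0,0,0,0,0,0]
  ]
}}

```text
time_s: 17.8
tool_pos: [0.4527, -0.0456, 0.3082]
tool_rot: [-179.9, 0.1, 39.2]
force: [0.9, -0.1, -0.3]
grip_width: 0.0871
```

```bash
python3 -c "
from h import *
plan(.541,-.409,.25,39)"
```

```text
t 17.80 pos [ 0.4527 -0.0456  0.3082] rot [-1.7986e+02  1.2000e-01  3.9200e+01] grip 0.0871 q [ 26.  -0. -23. 116.  -0.  64.  42.]
 shift now(tool) [-0.1612  0.3376  0.0578]  rotvec [-0.14  0.12  0.2 ]
 shift after rot [-0.1601  0.338   0.0582]
```

{"api": "jog_arm", "payload": {
  "rows": [
    [0,-0.0146,0.0307,0,0,0,0],
    [0,-0.0146,0.0307,0,0,0,0],
    [0,-0.0146,0.0307,0,0,0,0],
    [0,-0.0146,0.0307,0,0,0,0],
    [0,-0.0146,0.0307,0,0,0,0],
    [0,-0.0146,0.0307,0,0,0,0],
    [0,-0.0146,0.0307,0,0,0,0],
    [0,-0.0146,0.0307,0,0,0,0],
    [0,-0.0146,0.0307,0,0,0,0],
    [0,-0.0146,0.0307,0,0,0,0],
    [0,-0.0146,0.0307,0.01,0,0,0],
    [0,0,0,0.02,0,0,0]
  ]
}}

```text
time_s: 18.8
tool_pos: [0.5403, -0.4172, 0.2802]
tool_rot: [179.6, 0.2, 38.4]
force: [-0.3, -0.6, -0.4]
grip_width: 0.0869
```

{"api": "jog_arm", "payload": {
  "rows": [
    [0,0,0,0.02,0,0,0],
    [0,0,0,0,0,0,0],
    [0,0,0,0,0,0,0]
  ]
}}

```text
time_s: 19.05
tool_pos: [0.5406, -0.4084, 0.2573]
tool_rot: [-179.7, 0.1, 38.9]
force: [0.1, 0.7, 0.6]
grip_width: 0.087
```

```bash
python3 -c "
from h import *
plan(.541,-.409,.197,39)
look('side',['trough','rack'])
look('top',['trough','rack','pot_red','pot_blue'],'top2.png')"
```

```text
t 19.05 pos [ 0.5406 -0.4084  0.2573] rot [-1.7971e+02  6.0000e-02  3.8910e+01] grip 0.0870 q [42. 28. -9. 88.  5. 65. 71.]
 shift now(tool) [-0.      0.001   0.0603]  rotvec [-0.29  0.06 -0.09]
 shift after rot [-0.0001  0.0007  0.0603]
side trough 0.79 n 809 ztop 0.031 rect c [452.3 -44.5] s [ 49.7 138.9] a 4.1 mean [450.6 -52. ] box [271. 227. 293. 274.]
top trough 0.78 n 1293 ztop 0.032 rect c [453.4 -44.2] s [ 50.  129.3] a 4.4 mean [453.6 -42.8] box [289. 270. 345. 295.]
top rack 0.7 n 2107 ztop 0.042 rect c [557.7 -35.7] s [ 78.3 136.6] a 3.8 mean [556.2 -32.2] box [282. 221. 342. 254.]
top pot_red 0.65 n 178 ztop 0.053 rect c [ 537.5 -402.7] s [38.4 29.7] a 38.3 mean [ 535.8 -400.6] box [467. 240. 485. 256.]
top pot_blue 0.94 n 371 ztop 0.055 rect c [ 416.6 -381.3] s [40.9 42. ] a 32.5 mean [ 417.7 -380.5] box [455. 291. 479. 313.]
top pot_blue 0.31 n 1136 ztop 0.030 rect c [454.2 -45. ] s [ 49.  126.6] a 3.9 mean [455.8 -51.3] box [290. 269. 346. 297.]
```

Trough is well placed. Descend on the red pot, grip and lift.

{"api": "jog_arm", "payload": {
  "rows": [
    [0,0,0,0.015,0,0,0],
    [0,0,0,0.015,0,0,0],
    [0,0,0,0.015,0,0,0],
    [0,0,0,0.015,0,0,0],
    [0,0,0,0,0,0,0],
    [1,0,0,0,0,0,0],
    [1,0,0,0,0,0,0],
    [1,0,0,0,0,0,0],
    [1,0,0,0,0,0,0],
    [1,0,0,0,0,0,0],
    [1,0,0,0,0,0,0],
    [1,0,0,0,0,0,0]
  ]
}}

```text
time_s: 20.45
tool_pos: [0.5413, -0.4091, 0.2001]
tool_rot: [180.0, -0.0, 39.0]
force: [-0.5, -0.0, 0.3]
grip_width: 0.0484
```

{"api": "jog_arm", "payload": {
  "rows": [
    [1,0,0,0,0,0,0],
    [1,0,0,-0.01,0,0,0],
    [1,0,0,-0.02,0,0,0],
    [1,0,0,-0.02,0,0,0],
    [1,0,0,0,0,0,0]
  ]
}}

```text
time_s: 20.87
tool_pos: [0.5427, -0.41, 0.255]
tool_rot: [179.6, -0.1, 39.0]
force: [0.5, -1.0, 0.1]
grip_width: 0.0439
```

```bash
python3 -c "
from h import *
plan(.5677,-.1686,.25,39)"
```

```text
t 20.87 pos [ 0.5427 -0.41    0.255 ] rot [ 1.7957e+02 -1.1000e-01  3.9010e+01] grip 0.0439 q [42. 28. -9. 88.  5. 64. 71.]
 shift now(tool) [ 0.1714 -0.1719  0.0041]  rotvec [ 0.43 -0.11  0.01]
 shift after rot [ 0.1713 -0.1719  0.005 ]
```

{"api": "jog_arm", "payload": {
  "rows": [
    [1,0.0172,-0.0172,0,0,0,0],
    [1,0.0172,-0.0172,0,0,0,0],
    [1,0.0172,-0.0172,0,0,0,0],
    [1,0.0172,-0.0172,0,0,0,0],
    [1,0.0172,-0.0172,0,0,0,0],
    [1,0.0172,-0.0172,0,0,0,0],
    [1,0.0172,-0.0172,0,0,0,0],
    [1,0.0172,-0.0172,0,0,0,0],
    [1,0.0172,-0.0172,0,0,0,0],
    [1,0.0172,-0.0172,0,0,0,0],
    [1,0,0,0,0,0,0]
  ]
}}

```text
time_s: 21.78
tool_pos: [0.5675, -0.1604, 0.2498]
tool_rot: [-179.8, -0.2, 39.5]
force: [0.4, -0.1, -0.3]
grip_width: 0.0436
```

{"api": "jog_arm", "payload": {
  "rows": [
    [1,0,0,0.015,0,0,0],
    [1,0,0,0.015,0,0,0],
    [1,0,0,0.01,0,0,0],
    [1,0,0,0,0,0,0],
    [1,0,0,0,0,0,0]
  ]
}}

```text
time_s: 22.2
tool_pos: [0.5662, -0.1674, 0.2091]
tool_rot: [-179.9, 0.1, 39.0]
force: [-0.1, -0.5, -0.9]
grip_width: 0.0438
```

```bash
python3 -c "
from h import *
plan(.5677,-.1686,.199,39)"
```

```text
t 22.20 pos [ 0.5662 -0.1674  0.2091] rot [-1.7993e+02  6.0000e-02  3.9000e+01] grip 0.0438 q [ 26.  22. -14. 103.   6.  56.  48.]
 shift now(tool) [0.0004 0.0019 0.0101]  rotvec [-0.07  0.06 -0.  ]
 shift after rot [0.0004 0.0019 0.0101]
```

{"api": "jog_arm", "payload": {
  "rows": [
    [1,0,0.0015,0.005,0,0,0],
    [1,0,0,0.004,0,0,0],
    [1,0,0,0,0,0,0],
    [0,0,0,0,0,0,0],
    [0,0,0,0,0,0,0],
    [0,0,0,0,0,0,0],
    [0,0,0,0,0,0,0],
    [0,0,0,-0.015,0,0,0],
    [0,0,0,-0.03,0,0,0],
    [0,0,0,-0.03,0,0,0],
    [0,0,0,-0.02,0,0,0],
    [0,0,0,0,0,0,0]
  ]
}}

```text
time_s: 23.2
tool_pos: [0.5694, -0.1686, 0.3014]
tool_rot: [179.5, -0.3, 39.0]
force: [1.1, 0.8, 0.2]
grip_width: 0.0859
```

```bash
python3 -c "
from h import *
plan(.417,-.381,.25,39)
look('side',['pot_red','pot_blue'])"
```

```text
t 23.20 pos [ 0.5694 -0.1686  0.3014] rot [179.54  -0.3   39.02] grip 0.0859 q [ 27.  16. -15.  99.   5.  65.  49.]
 shift now(tool) [-0.2524  0.0687  0.0507]  rotvec [ 0.46 -0.3   0.02]
 shift after rot [-0.2521  0.0692  0.0514]
side pot_red 0.85 n 299 ztop 0.038 rect c [ 576.5 -497.6] s [31.5 30.3] a 38.8 mean [ 576.4 -497.7] box [336. 392. 350. 413.]
side pot_red 0.82 n 412 ztop 0.052 rect c [ 567.6 -167.9] s [44.4 40.8] a 87.0 mean [ 566.5 -169.1] box [317. 264. 337. 292.]
side pot_red 0.78 n 220 ztop 0.038 rect c [ 624.1 -407.3] s [30.5 25.1] a 83.0 mean [ 624.  -407.5] box [350. 354. 367. 375.]
side pot_blue 0.72 n 534 ztop 0.052 rect c [ 416.9 -380.7] s [42.1 43.2] a 6.0 mean [ 416.3 -381.8] box [249. 341. 274. 372.]
side pot_blue 0.68 n 579 ztop 0.053 rect c [ 445.  -465.9] s [43.6 41.8] a 55.1 mean [ 444.3 -466.4] box [261. 375. 286. 408.]
side pot_blue 0.41 n 275 ztop 0.017 rect c [736.5 132.8] s [61.6 55.6] a 86.6 mean [736.5 130.2] box [369. 199. 389. 212.]
```

{"api": "jog_arm", "payload": {
  "rows": [
    [0,-0.028,0.0077,0,0,0,0],
    [0,-0.028,0.0077,0,0,0,0],
    [0,-0.028,0.0077,0,0,0,0],
    [0,-0.028,0.0077,0,0,0,0],
    [0,-0.028,0.0077,0,0,0,0],
    [0,-0.028,0.0077,0,0,0,0],
    [0,-0.028,0.0077,0,0,0,0],
    [0,-0.028,0.0077,0,0,0,0],
    [0,-0.028,0.0077,0,0,0,0],
    [0,0,0,0.02,0,0,0],
    [0,0,0,0.02,0,0,0],
    [0,0,0,0,0,0,0]
  ]
}}

```text
time_s: 24.35
tool_pos: [0.4129, -0.3798, 0.2503]
tool_rot: [-179.4, 0.1, 38.9]
force: [-0.3, 1.2, -0.9]
grip_width: 0.0869
```

```bash
python3 -c "
from h import *
plan(.417,-.381,.199,39)"
```

```text
t 24.35 pos [ 0.4129 -0.3798  0.2503] rot [-1.7944e+02  1.0000e-01  3.8930e+01] grip 0.0869 q [ 45.  15.  -6. 106.   2.  60.  77.]
 shift now(tool) [0.0025 0.004  0.0513]  rotvec [-0.56  0.1  -0.07]
 shift after rot [0.0024 0.0035 0.0513]
```

{"api": "jog_arm", "payload": {
  "rows": [
    [0,0.002,0.002,0.01,0,0,0],
    [0,0,0,0.014,0,0,0],
    [0,0,0,0.014,0,0,0],
    [0,0,0,0.012,0,0,0],
    [0,0,0,0,0,0,0],
    [1,0,0,0,0,0,0],
    [1,0,0,0,0,0,0],
    [1,0,0,0,0,0,0],
    [1,0,0,0,0,0,0],
    [1,0,0,0,0,0,0],
    [1,0,0,0,0,0,0],
    [1,0,0,0,0,0,0]
  ]
}}

```text
time_s: 25.35
tool_pos: [0.4182, -0.3812, 0.2061]
tool_rot: [180.0, -0.0, 39.0]
force: [-0.5, -0.7, -0.0]
grip_width: 0.0482
```

{"api": "jog_arm", "payload": {
  "rows": [
    [1,0,0,0,0,0,0],
    [1,0,0,-0.015,0,0,0],
    [1,0,0,-0.03,0,0,0],
    [1,0,0,-0.03,0,0,0],
    [1,0,0,-0.03,0,0,0],
    [1,0,0,0,0,0,-6.2],
    [1,0,0,0,0,0,-6.2],
    [1,0,0,0,0,0,-6.2],
    [1,0,0,0,0,0,-6.2],
    [1,0,0,0,0,0,0]
  ]
}}

```text
time_s: 26.18
tool_pos: [0.418, -0.381, 0.3105]
tool_rot: [-180.0, -0.0, 64.0]
force: [0.2, -0.6, -2.1]
grip_width: 0.0437
```

```bash
python3 -c "
from h import *
plan(.659,-.029,.30,64)"
```

```text
t 26.18 pos [ 0.418  -0.381   0.3105] rot [-179.98   -0.     63.97] grip 0.0437 q [ 47.  12.  -9. 102.   2.  66. 102.]
 shift now(tool) [0.422  0.0621 0.0105]  rotvec [-0.02 -0.   -0.03]
 shift after rot [0.422  0.0623 0.0105]
```

{"api": "jog_arm", "payload": {
  "rows": [
    [1,0.034,0.005,0,0,0,0],
    [1,0.035,0.0052,0,0,0,0],
    [1,0.035,0.0052,0,0,0,0],
    [1,0.035,0.0052,0,0,0,0],
    [1,0.035,0.0052,0,0,0,0],
    [1,0.035,0.0052,0,0,0,0],
    [1,0.035,0.0052,0,0,0,0],
    [1,0.035,0.0052,0,0,0,0],
    [1,0.035,0.0052,0,0,0,0],
    [1,0.035,0.0052,0,0,0,0],
    [1,0.035,0.0052,0,0,0,0],
    [1,0.035,0.0052,0,0,0,0]
  ]
}}

```text
time_s: 27.18
tool_pos: [0.6596, -0.0312, 0.3104]
tool_rot: [-180.0, 0.0, 63.6]
force: [1.0, 0.1, -1.6]
grip_width: 0.0437
```

{"api": "jog_arm", "payload": {
  "rows": [
    [1,0,0,0,0,0,0],
    [1,0,0,0.02,0,0,0],
    [1,0,0,0.02,0,0,0],
    [1,0,0,0.02,0,0,0],
    [1,0,0,0.02,0,0,0],
    [1,0,0,0,0,0,0],
    [1,0,0,0,0,0,0]
  ]
}}

```text
time_s: 27.77
tool_pos: [0.6582, -0.0328, 0.2294]
tool_rot: [-179.8, 0.1, 63.7]
force: [-0.1, 0.9, 0.3]
grip_width: 0.0436
```

```bash
python3 -c "
from h import *
plan(.659,-.029,.2055,64)"
```

```text
t 27.77 pos [ 0.6582 -0.0328  0.2294] rot [-1.7983e+02  8.0000e-02  6.3710e+01] grip 0.0436 q [ 16.  28. -20.  92.  11.  62.  57.]
 shift now(tool) [ 0.0038 -0.0009  0.0239]  rotvec [-0.17  0.08 -0.29]
 shift after rot [ 0.0038 -0.001   0.0239]
```

{"api": "jog_arm", "payload": {
  "rows": [
    [1,0.002,0,0.01,0,0,0],
    [1,0.002,0,0.008,0,0,0],
    [1,0,0,0.005,0,0,0],
    [1,0,0,0,0,0,0],
    [0,0,0,0,0,0,0],
    [0,0,0,0,0,0,0],
    [0,0,0,0,0,0,0],
    [0,0,0,0,0,0,0],
    [0,0,0,-0.015,0,0,0],
    [0,0,0,-0.03,0,0,0],
    [0,0,0,-0.03,0,0,0],
    [0,0,0,-0.03,0,0,0]
  ]
}}

```text
time_s: 28.77
tool_pos: [0.6605, -0.029, 0.3141]
tool_rot: [-180.0, 0.0, 63.8]
force: [0.4, -0.4, 0.3]
grip_width: 0.0847
```

```bash
python3 -c "
from h import *
plan(.425,.3843,.32,64)
look('side',['pot_blue','pot_red','trough'],'side3.png')"
```

```text
t 28.77 pos [ 0.6605 -0.029   0.3141] rot [-1.7999e+02  1.0000e-02  6.3820e+01] grip 0.0847 q [ 16.  24. -21.  87.   9.  70.  58.]
 shift now(tool) [ 0.267  -0.3937 -0.0059]  rotvec [-0.01  0.01 -0.18]
 shift after rot [ 0.2682 -0.3928 -0.0059]
side pot_blue 0.8 n 568 ztop 0.052 rect c [ 443.6 -464.8] s [43.2 43.4] a 44.8 mean [ 443.9 -465.8] box [260. 374. 284. 406.]
side pot_blue 0.6 n 353 ztop 0.053 rect c [658.7 -28.4] s [44.3 41.9] a 84.3 mean [658.1 -29.2] box [348. 226. 368. 253.]
side pot_red 0.74 n 301 ztop 0.038 rect c [ 575.9 -496.7] s [30.2 29.3] a 84.7 mean [ 576.3 -497.9] box [335. 391. 347. 411.]
side pot_red 0.72 n 230 ztop 0.038 rect c [ 624.2 -406.6] s [31.1 25.1] a 82.6 mean [ 624.1 -408.1] box [350. 355. 367. 377.]
side pot_red 0.56 n 389 ztop 0.052 rect c [ 576.5 -125.2] s [46.5 39.3] a 85.5 mean [ 576.4 -127.4] box [322. 251. 340. 281.]
side trough 0.57 n 766 ztop 0.030 rect c [452.2 -44.4] s [ 48.6 135.2] a 4.5 mean [452.9 -48.7] box [272. 226. 292. 270.]
```

The red pot has been knocked against the rack's end. I'll mend that, with the jaws parallel to the rack's x so that the fingers clear the rack.

{"api": "jog_arm", "payload": {
  "rows": [
    [0,0,0,0,0,0,6.6],
    [0,0,0,0,0,0,6.6],
    [0,0,0,0,0,0,6.6],
    [0,0,0,0,0,0,6.6],
    [0,0,0,0,0,0,6.6],
    [0,0,0,0,0,0,6.6],
    [0,0,0,0,0,0,6.6],
    [0,0,0,0,0,0,6.6],
    [0,0,0,0,0,0,6.6],
    [0,0,0,0,0,0,0]
  ]
}}

```text
time_s: 29.8
tool_pos: [0.6601, -0.029, 0.3109]
tool_rot: [180.0, 0.2, 4.3]
force: [-0.1, 0.1, -0.2]
grip_width: 0.0868
```

```bash
python3 -c "
from h import *
plan(.577,-.126,.28,4.5)
look('top',['pot_red','pot_blue','trough','rack'],'top3.png')"
```

```text
t 29.80 pos [ 0.6601 -0.029   0.3109] rot [1.80e+02 1.70e-01 4.25e+00] grip 0.0868 q [  9.  23. -11.  88.   5.  70.   1.]
 shift now(tool) [-0.09    0.0906  0.0312]  rotvec [ 0.    0.17 -0.25]
 shift after rot [-0.0905  0.0902  0.0309]
top pot_red 0.71 n 182 ztop 0.039 rect c [ 577.6 -496.4] s [29.6 27.7] a 89.6 mean [ 577.7 -497. ] box [507. 226. 525. 241.]
top pot_red 0.66 n 293 ztop 0.055 rect c [ 577.1 -127.6] s [40.8 40.4] a 0.3 mean [ 577.2 -126.2] box [343. 222. 362. 241.]
top pot_red 0.62 n 173 ztop 0.040 rect c [ 625.1 -404.8] s [29.2 27.5] a 15.2 mean [ 625.1 -405.4] box [468. 203. 484. 215.]
top trough 0.69 n 112 ztop 0.032 rect c [ 457.4 -104.6] s [47.3  9.1] a 0.4 mean [ 456.5 -106.1] box [340. 270. 346. 297.]
top rack 0.82 n 244 ztop 0.039 rect c [562.6 -97.4] s [77.7 16.1] a 4.0 mean [561.2 -97.1] box [336. 221. 343. 251.]
```

View pics/side3.png

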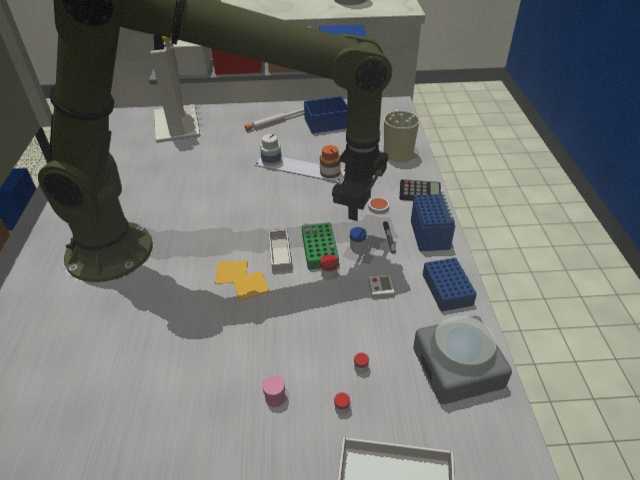

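The picture shows the red pot at (330,262), upright and against the rack's right end. The trough at (280,250) and blue at (358,234) are in place.

{"api": "jog_arm", "payload": {
  "rows": [
    [0,-0.018,0.0182,0,0,0,0],
    [0,-0.018,0.0182,0,0,0,0],
    [0,-0.018,0.0182,0,0,0,0],
    [0,-0.018,0.0182,0,0,0,0],
    [0,-0.018,0.0182,0.01,0,0,0],
    [0,0,0,0.02,0,0,0],
    [0,0,0,0.01,0,0,0],
    [0,0,0,0,0,0,0],
    [0,0,0,0,0,0,0]
  ]
}}

```text
time_s: 30.8
tool_pos: [0.5782, -0.1255, 0.2723]
tool_rot: [-179.9, 0.1, 4.5]
force: [0.4, 0.3, -0.5]
grip_width: 0.0875
```

```bash
python3 -c "
from h import *
plan(.577,-.1275,.2,4.5)"
```

```text
t 30.80 pos [ 0.5782 -0.1255  0.2723] rot [-1.7994e+02  6.0000e-02  4.5400e+00] grip 0.0875 q [ 18.  17.  -9. 100.   3.  63.  12.]
 shift now(tool) [-0.0013  0.002   0.0723]  rotvec [-0.06  0.06  0.04]
 shift after rot [-0.0014  0.0019  0.0723]
```

{"api": "jog_arm", "payload": {
  "rows": [
    [0,-0.001,0.003,0.01,0,0,0],
    [0,0,0,0.015,0,0,0],
    [0,0,0,0.015,0,0,0],
    [0,0,0,0.015,0,0,0],
    [0,0,0,0.013,0,0,0],
    [0,0,0,0,0,0,0],
    [1,0,0,0,0,0,0],
    [1,0,0,0,0,0,0],
    [1,0,0,0,0,0,0],
    [1,0,0,0,0,0,0],
    [1,0,0,0,0,0,0],
    [1,0,0,0,0,0,0]
  ]
}}

```text
time_s: 31.8
tool_pos: [0.5774, -0.1298, 0.2053]
tool_rot: [180.0, -0.1, 4.4]
force: [-0.5, -0.7, 0.2]
grip_width: 0.0547
```

{"api": "jog_arm", "payload": {
  "rows": [
    [1,0,0,0,0,0,0],
    [1,0,0,0,0,0,0],
    [1,0,0,0,0,0,0]
  ]
}}

```text
time_s: 32.05
tool_pos: [0.5772, -0.1297, 0.2049]
tool_rot: [180.0, -0.0, 4.4]
force: [-0.4, -0.0, 1.1]
grip_width: 0.0435
```

```bash
python3 -c "
from h import *
plan(.5677,-.1690,.2,4.5);s=status.get_obs();print(s['force'])"
```

```text
t 32.05 pos [ 0.5772 -0.1297  0.2049] rot [ 1.7999e+02 -1.0000e-02  4.4200e+00] grip 0.0435 q [ 18.  22.  -9. 103.   4.  55.  11.]
 shift now(tool) [-0.0125  0.0384  0.0049]  rotvec [ 0.01 -0.01 -0.08]
 shift after rot [-0.0126  0.0384  0.0049]
[-0.40942476 -0.01735457  1.08233569]
```

{"api": "jog_arm", "payload": {
  "rows": [
    [1,0,0,-0.01,0,0,0],
    [1,0,0,-0.005,0,0,0],
    [1,-0.003,0.0102,0,0,0,0],
    [1,-0.003,0.0102,0,0,0,0],
    [1,-0.003,0.0102,0,0,0,0],
    [1,-0.003,0.0102,0,0,0,0],
    [1,0,0,0,0,0,0],
    [1,0,0,0.008,0,0,0],
    [1,0,0,0.006,0,0,0],
    [1,0,0,0,0,0,0],
    [1,0,0,0,0,0,0]
  ]
}}

```text
time_s: 32.97
tool_pos: [0.5682, -0.1704, 0.2049]
tool_rot: [-179.9, 0.1, 4.5]
force: [0.2, -0.3, -0.7]
grip_width: 0.0437
```

{"api": "jog_arm", "payload": {
  "rows": [
    [0,0,0,0,0,0,0],
    [0,0,0,0,0,0,0],
    [0,0,0,0,0,0,0],
    [0,0,0,0,0,0,0],
    [0,0,0,-0.015,0,0,0],
    [0,0,0,-0.03,0,0,0],
    [0,0,0,-0.03,0,0,0],
    [0,0,0,-0.03,0,0,0],
    [0,0,0,-0.01,0,0,0],
    [0,0,0,0,0,0,0]
  ]
}}

```text
time_s: 33.8
tool_pos: [0.5695, -0.1715, 0.3245]
tool_rot: [179.9, -0.4, 4.4]
force: [0.4, -0.3, 0.0]
grip_width: 0.0864
```

```bash
python3 -c "
from h import *
plan(.425,.3843,.32,4.5)
look('side',['pot_red','pot_blue','trough'])"
```

```text
t 33.80 pos [ 0.5695 -0.1715  0.3245] rot [179.85  -0.37   4.42] grip 0.0864 q [21. 15. -8. 97.  2. 68. 17.]
 shift now(tool) [-0.1013 -0.5653  0.0024]  rotvec [ 0.15 -0.37 -0.08]
 shift after rot [-0.1004 -0.5654  0.0045]
side pot_red 0.97 n 406 ztop 0.053 rect c [ 567.7 -167.3] s [47.8 40.9] a 87.0 mean [ 567.2 -168.4] box [318. 263. 336. 294.]
side pot_red 0.67 n 277 ztop 0.038 rect c [ 576.7 -498.4] s [28.3 27.3] a 85.6 mean [ 576.6 -498.4] box [335. 392. 351. 412.]
side pot_blue 0.71 n 587 ztop 0.053 rect c [ 444.2 -465.5] s [41.5 44.6] a 1.8 mean [ 443.8 -466. ] box [263. 377. 286. 406.]
side pot_blue 0.55 n 304 ztop 0.053 rect c [662.1 -32. ] s [38.3 33.8] a 73.8 mean [661.2 -32.4] box [350. 226. 367. 254.]
side trough 0.56 n 784 ztop 0.031 rect c [452.2 -44.5] s [ 49.6 136.6] a 5.0 mean [453.6 -52.9] box [271. 226. 292. 274.]
```

{"api": "jog_arm", "payload": {
  "rows": [
    [0,-0.007,-0.038,0,0,0,0],
    [0,-0.007,-0.039,0,0,0,0],
    [0,-0.007,-0.039,0,0,0,0],
    [0,-0.007,-0.039,0,0,0,0],
    [0,-0.007,-0.039,0,0,0,0],
    [0,-0.007,-0.039,0,0,0,0],
    [0,-0.007,-0.039,0,0,0,0],
    [0,-0.007,-0.039,0,0,0,0],
    [0,-0.007,-0.039,0,0,0,0],
    [0,-0.007,-0.039,0,0,0,0],
    [0,-0.007,-0.039,0,0,0,0],
    [0,-0.007,-0.039,0,0,0,0]
  ]
}}

```text
time_s: 35.0
tool_pos: [0.4473, 0.2891, 0.319]
tool_rot: [179.9, 0.1, 4.4]
force: [1.2, -0.0, 0.2]
grip_width: 0.0868
```

{"api": "jog_arm", "payload": {
  "rows": [
    [0,-0.0041,-0.0243,0,0,0,0],
    [0,-0.0041,-0.0243,0,0,0,0],
    [0,-0.0041,-0.0243,0,0,0,0],
    [0,-0.0041,-0.0243,0,0,0,0],
    [0,0,0,0,0,0,0],
    [0,0,0,0,0,0,0]
  ]
}}

```text
time_s: 35.5
tool_pos: [0.4235, 0.3845, 0.3188]
tool_rot: [179.9, 0.2, 4.6]
force: [0.0, -0.7, -0.2]
grip_width: 0.0872
```

```bash
python3 -c "
from h import *
plan(.425,.3843,.254,4.5)
snap('top','top4.png')
look('top',['pot_red','pot_blue','trough','rack','waste_cap'])
a=cv2.imread('pics/top4.png'); cv2.imwrite('pics/c4.png',np.hstack([cv2.resize(a[180:260,120:220],(400,320),interpolation=3),cv2.resize(a[180:320,260:400],(320,320),interpolation=3)]))"
```

```text
t 35.50 pos [0.4235 0.3845 0.3188] rot [179.94   0.19   4.62] grip 0.0872 q [-17.  15. -32. 100.   8.  68. -47.]
 shift now(tool) [0.0017 0.0003 0.0648]  rotvec [0.06 0.19 0.12]
 shift after rot [0.0015 0.0003 0.0648]
top pot_red 0.89 n 331 ztop 0.054 rect c [ 568.4 -168.2] s [40.6 41. ] a 89.6 mean [ 568.4 -167.4] box [363. 224. 381. 243.]
top pot_red 0.69 n 184 ztop 0.040 rect c [ 625.5 -405.4] s [29.7 29.5] a 52.1 mean [ 625.3 -404.7] box [466. 205. 483. 219.]
top pot_red 0.46 n 184 ztop 0.038 rect c [ 577.8 -496.6] s [30.1 27.5] a 89.6 mean [ 577.2 -496.7] box [507. 228. 525. 237.]
top pot_blue 0.84 n 374 ztop 0.054 rect c [ 443.8 -464.6] s [40. 44.] a 0.5 mean [ 444.5 -464.6] box [491. 279. 518. 304.]
top pot_blue 0.67 n 295 ztop 0.054 rect c [659.  -29.3] s [39.4 40.7] a 64.4 mean [658.3 -29.9] box [300. 179. 320. 204.]
top trough 0.65 n 1266 ztop 0.032 rect c [453.3 -44.1] s [ 49.8 129.8] a 4.4 mean [454.8 -42.5] box [288. 270. 346. 294.]
top rack 0.8 n 2191 ztop 0.042 rect c [557.8 -36.2] s [ 77.6 136.8] a 4.8 mean [556.5 -34.3] box [283. 220. 343. 256.]
```

View pics/c4.png

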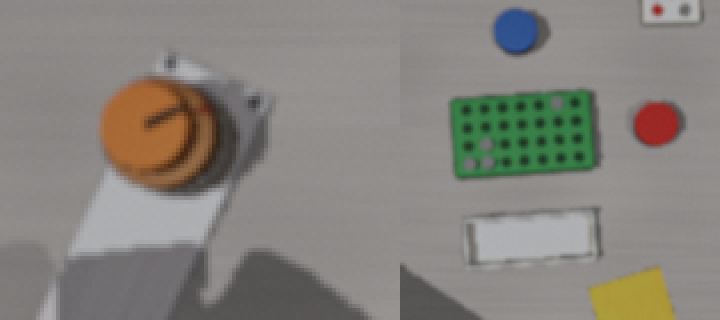

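The orange pointer runs from (148,127) to (188,104), in line with the red mark at (207,108). Trough, blue and red all stand correctly by the rack. Now for the white cap.

{"api": "jog_arm", "payload": {
  "rows": [
    [0,0.0015,0,0.016,0,0,0],
    [0,0,0,0.016,0,0,0],
    [0,0,0,0.016,0,0,0],
    [0,0,0,0.014,0,0,0],
    [0,0,0,0,0,0,0],
    [1,0,0,0,0,0,0],
    [1,0,0,0,0,0,0],
    [1,0,0,0,0,0,0],
    [1,0,0,0,0,0,0],
    [1,0,0,0,0,0,0],
    [1,0,0,0,0,0,0],
    [1,0,0,0,0,0,0]
  ],
  "grip_force": 25
}}

```text
time_s: 36.85
tool_pos: [0.4262, 0.3837, 0.259]
tool_rot: [-180.0, 0.0, 4.4]
force: [-7.8, -1.5, 4.1]
grip_width: 0.0483
```

{"api": "jog_arm", "payload": {
  "rows": [
    [1,0,0,0,0,0,0],
    [1,0,0,0,0,0,-6.6],
    [1,0,0,0,0,0,-6.6],
    [1,0,0,0,0,0,-6.6],
    [1,0,0,0,0,0,-6.6],
    [1,0,0,0,0,0,-6.6],
    [1,0,0,0,0,0,-6.6],
    [1,0,0,0,0,0,-6.6],
    [1,0,0,0,0,0,-6.6],
    [1,0,0,0,0,0,-6.6],
    [1,0,0,0,0,0,-6.6],
    [1,0,0,0,0,0,0]
  ]
}}

```text
time_s: 37.85
tool_pos: [0.427, 0.3843, 0.259]
tool_rot: [179.9, -0.2, 70.6]
force: [3.4, 3.2, -2.3]
grip_width: 0.0473
```

```bash
python3 -c "
from h import *
s=status.get_obs();print(s['wrist_torque'],s['effort'][6],s['tool_rot'],s['force'])"
```

```text
[ 0.85370879 -0.77879021  0.08804091] 0.9578319266438484 [179.94680093  -0.20374195  70.58721136] [ 3.37096058  3.1557197  -2.33252761]
```

{"api": "jog_arm", "payload": {
  "rows": [
    [1,0,0,0,0,0,-6],
    [1,0,0,0,0,0,-6],
    [1,0,0,0,0,0,-6],
    [1,0,0,0,0,0,-6],
    [1,0,0,0,0,0,-6],
    [1,0,0,0,0,0,0]
  ]
}}

```text
time_s: 38.35
tool_pos: [0.427, 0.385, 0.2591]
tool_rot: [179.8, -0.3, 100.5]
force: [3.6, 5.5, -3.6]
grip_width: 0.0477
```

```bash
python3 -c "
from h import *
s=status.get_obs();print(s['wrist_torque'],s['effort'][6],s['tool_rot'],s['force'])"
```

```text
[ 1.40931356 -1.01311884  0.14988782] 0.76526815071702 [179.79844328  -0.25046147 100.495776  ] [ 3.62987087  5.46438666 -3.63909028]
```

{"api": "jog_arm", "payload": {
  "rows": [
    [1,0,0,0,0,0,-4],
    [1,0,0,0,0,0,-4],
    [1,0,0,0,0,0,0]
  ]
}}

```text
time_s: 38.6
tool_pos: [0.4269, 0.3851, 0.2591]
tool_rot: [179.8, -0.2, 108.4]
force: [4.4, 7.1, -5.5]
grip_width: 0.0474
```

```bash
python3 -c "
from h import *
s=status.get_obs();print(s['wrist_torque'],s['effort'][6],s['tool_rot'],s['force'])"
```

```text
[ 1.50924117 -0.95567952  0.10438665] 0.4575520846992731 [179.75869765  -0.239896   108.41543503] [ 4.42714388  7.11486402 -5.5218311 ]
```

{"api": "jog_arm", "payload": {
  "rows": [
    [1,0,0,0,0,0,-4],
    [1,0,0,0,0,0,-4],
    [1,0,0,0,0,0,0]
  ]
}}

```text
time_s: 38.85
tool_pos: [0.4268, 0.3853, 0.2591]
tool_rot: [179.7, -0.2, 116.4]
force: [3.7, 7.0, -4.9]
grip_width: 0.0472
```

```bash
python3 -c "
from h import *
s=status.get_obs();print(s['wrist_torque'],s['effort'][6],s['tool_rot'],s['force'])"
```

```text
[ 1.6446447  -0.98881011  0.15485542] 0.45461414381861687 [179.72080362  -0.22681827 116.42388519] [ 3.68751223  7.00118588 -4.89060021]
```

{"api": "jog_arm", "payload": {
  "rows": [
    [1,0,0,0,0,0,-4],
    [1,0,0,0,0,0,-4],
    [1,0,0,0,0,0,0]
  ]
}}

```text
time_s: 39.1
tool_pos: [0.4267, 0.3854, 0.2591]
tool_rot: [179.7, -0.2, 124.4]
force: [2.9, 7.3, -5.2]
grip_width: 0.0475
```

```bash
python3 -c "
from h import *
s=status.get_obs();print(s['wrist_torque'],s['effort'][6],s['tool_rot'],s['force'])"
```

```text
[ 1.7463449  -0.92173858  0.06492084] 0.45126792043447495 [179.68639043  -0.20810588 124.43497623] [ 2.88017445  7.29912947 -5.21135441]
```

Turned 120° so far with no sign of the stop, so I continue.

{"api": "jog_arm", "payload": {
  "rows": [
    [1,0,0,0,0,0,-4],
    [1,0,0,0,0,0,-4],
    [1,0,0,0,0,0,0]
  ]
}}

```text
time_s: 39.35
tool_pos: [0.4266, 0.3856, 0.2591]
tool_rot: [179.7, -0.2, 132.4]
force: [3.3, 7.7, -5.8]
grip_width: 0.0477
```

```bash
python3 -c "
from h import *
s=status.get_obs();print(s['wrist_torque'],s['effort'][6],s['tool_rot'],s['force'])"
```

```text
[ 1.88324886 -0.82310589  0.07305701] 0.4478109162300825 [179.65447497  -0.18118576 132.44274041] [ 3.25498587  7.70760744 -5.79390331]
```

{"api": "jog_arm", "payload": {
  "rows": [
    [1,0,0,0,0,0,-4],
    [1,0,0,0,0,0,-4],
    [1,0,0,0,0,0,0]
  ]
}}

```text
time_s: 39.6
tool_pos: [0.4265, 0.3857, 0.2591]
tool_rot: [179.6, -0.2, 140.5]
force: [3.8, 8.2, -5.0]
grip_width: 0.0475
```

```bash
python3 -c "
from h import *
s=status.get_obs();print(s['wrist_torque'],s['effort'][6],s['tool_rot'],s['force'],s['qpos'])"
```

```text
[ 1.95702102 -0.8345149   0.08517108] 0.44411351904273033 [ 1.79630166e+02 -1.53225452e-01  1.40451739e+02] [ 3.782367    8.1513697  -4.98525637] [  0.719409    25.58458468 -55.17970701 102.28538391  23.0745733
  63.95793462  78.35551678]
```

{"api": "jog_arm", "payload": {
  "rows": [
    [1,0,0,0,0,0,-4],
    [1,0,0,0,0,0,-3],
    [1,0,0,0,0,0,0]
  ]
}}

```text
time_s: 39.85
tool_pos: [0.4257, 0.3848, 0.259]
tool_rot: [179.9, -0.1, 147.3]
force: [-1.1, 4.6, -0.6]
grip_width: 0.0475
```

```bash
python3 -c "
from h import *
s=status.get_obs();print(s['wrist_torque'],s['effort'][6],s['tool_rot'],s['force'])"
```

```text
[ 1.23566927  0.18959865 -0.38924231] 0.8440698869526386 [ 1.79882933e+02 -1.38550271e-01  1.47299751e+02] [-1.06131691  4.61687222 -0.64063396]
```

{"api": "jog_arm", "payload": {
  "rows": [
    [1,0,0,0,0,0,-4],
    [1,0,0,0,0,0,-3],
    [1,0,0,0,0,0,0]
  ]
}}

```text
time_s: 40.1
tool_pos: [0.4255, 0.3843, 0.2589]
tool_rot: [180.0, -0.1, 154.3]
force: [-3.9, 4.3, 1.6]
grip_width: 0.0475
```

```bash
python3 -c "
from h import *
s=status.get_obs();print(s['wrist_torque'],s['effort'][6],s['tool_rot'],s['force'])"
```

```text
[ 1.00348801  0.55962609 -0.59749395] 1.0249292850494385 [ 1.79967559e+02 -1.19423623e-01  1.54271858e+02] [-3.87882884  4.2746441   1.60712884]
```

Stop reached: the torque flipped to −0.6. Release, lift and back away for a final check.

{"api": "jog_arm", "payload": {
  "rows": [
    [0,0,0,0,0,0,0],
    [0,0,0,0,0,0,0],
    [0,0,0,0,0,0,0],
    [0,0,0,0,0,0,0],
    [0,0,0,0,0,0,0],
    [0,0,0,-0.02,0,0,0],
    [0,0,0,-0.03,0,0,0],
    [0,0,0,-0.03,0,0,0],
    [0,0,0,-0.03,0,0,0],
    [0,0,0,-0.02,0,0,0],
    [0,0,0,0,0,0,0]
  ]
}}

```text
time_s: 41.02
tool_pos: [0.4268, 0.3848, 0.3934]
tool_rot: [179.7, 0.2, 154.4]
force: [-0.7, 0.0, 0.3]
grip_width: 0.0869
```

```bash
python3 -c "
from h import *
plan(.5,.15,.38,154)"
```

```text
t 41.02 pos [0.4268 0.3848 0.3934] rot [179.65   0.23 154.38] grip 0.0869 q [  7.  19. -63.  94.  18.  77.  96.]
 shift now(tool) [-0.1674 -0.1801  0.013 ]  rotvec [0.35 0.23 0.38]
 shift after rot [-0.1687 -0.179   0.0134]
```

{"api": "jog_arm", "payload": {
  "rows": [
    [0,-0.021,-0.0225,0,0,0,0],
    [0,-0.021,-0.0225,0,0,0,0],
    [0,-0.021,-0.0225,0,0,0,0],
    [0,-0.021,-0.0225,0,0,0,0],
    [0,-0.021,-0.0225,0,0,0,0],
    [0,-0.021,-0.0225,0,0,0,0],
    [0,-0.021,-0.0225,0,0,0,0],
    [0,-0.021,-0.0225,0,0,0,0],
    [0,0,0,0,0,0,0],
    [0,0,0,0,0,0,0]
  ]
}}

```text
time_s: 41.85
tool_pos: [0.5007, 0.146, 0.3879]
tool_rot: [-179.9, -0.0, 154.1]
force: [0.5, 0.8, 0.9]
grip_width: 0.087
```

```bash
python3 -c "
from h import *
N=['pot_red','pot_blue','trough','rack','petri','timer','marker']
look('top',N,'top5.png'); look('side',N,'side5.png')
a=cv2.imread('pics/top5.png'); b=cv2.imread('pics/side5.png')
cv2.imwrite('pics/c5.png',np.hstack([cv2.resize(a[185:325,90:200],(440,560),interpolation=3),cv2.resize(b[120:190,255:350],(350,560),interpolation=3)]))"
```

```text
top pot_red 0.76 n 318 ztop 0.054 rect c [ 568.5 -168. ] s [40.6 40.8] a 0.7 mean [ 566.7 -167. ] box [361. 226. 379. 244.]
top pot_red 0.74 n 196 ztop 0.040 rect c [ 576.9 -496.5] s [28.4 28.7] a 11.5 mean [ 577.7 -497.2] box [508. 227. 525. 238.]
top pot_red 0.62 n 195 ztop 0.039 rect c [ 626.  -406.4] s [30.3 27.7] a 47.0 mean [ 625.5 -406.2] box [467. 202. 483. 219.]
top pot_blue 0.77 n 378 ztop 0.055 rect c [ 445.5 -463.3] s [40.1 41.8] a 61.6 mean [ 444.2 -464.8] box [489. 278. 517. 301.]
top pot_blue 0.71 n 291 ztop 0.054 rect c [658.6 -29.2] s [38.8 38.3] a 0.7 mean [657.5 -29.2] box [299. 183. 321. 205.]
top trough 0.8 n 1338 ztop 0.032 rect c [453.4 -44.3] s [ 49.7 129.9] a 4.6 mean [453.2 -45. ] box [290. 270. 344. 298.]
top rack 0.75 n 2212 ztop 0.042 rect c [558. -36.] s [ 78.  138.5] a 4.3 mean [556.8 -34.4] box [282. 220. 347. 255.]
top petri 0.57 n 509 ztop 0.019 rect c [736.3 131. ] s [56.2 56.6] a 89.6 mean [736.  130.9] box [230. 148. 258. 171.]
top timer 0.93 n 629 ztop 0.022 rect c [ 700.1 -184. ] s [54.5 60. ] a 1.1 mean [ 699.9 -184.3] box [366. 164. 392. 189.]
[... 655 characters left out ...]
0.052 rect c [657.4 -29.5] s [41.6 43.5] a 30.7 mean [657.1 -29.7] box [346. 226. 367. 252.]
side trough 0.64 n 813 ztop 0.031 rect c [452.3 -43.6] s [ 49.5 133.6] a 4.7 mean [453.5 -48.4] box [268. 226. 294. 273.]
side rack 0.85 n 1426 ztop 0.041 rect c [558.2 -58.1] s [ 78.2 179.6] a 3.7 mean [556.  -39.2] box [302. 223. 340. 273.]
side petri 0.68 n 286 ztop 0.017 rect c [736.2 130.9] s [64.6 54.8] a 81.4 mean [736.3 129.6] box [369. 195. 391. 212.]
side timer 0.76 n 529 ztop 0.021 rect c [ 698.4 -183.7] s [54.2 62.7] a 2.0 mean [ 698.5 -186.4] box [371. 274. 394. 298.]
side marker 0.61 n 153 ztop 0.016 rect c [746.   -5.6] s [ 11.8 114.6] a 3.3 mean [746.   -7.3] box [387. 223. 399. 252.]
```

View pics/c5.png

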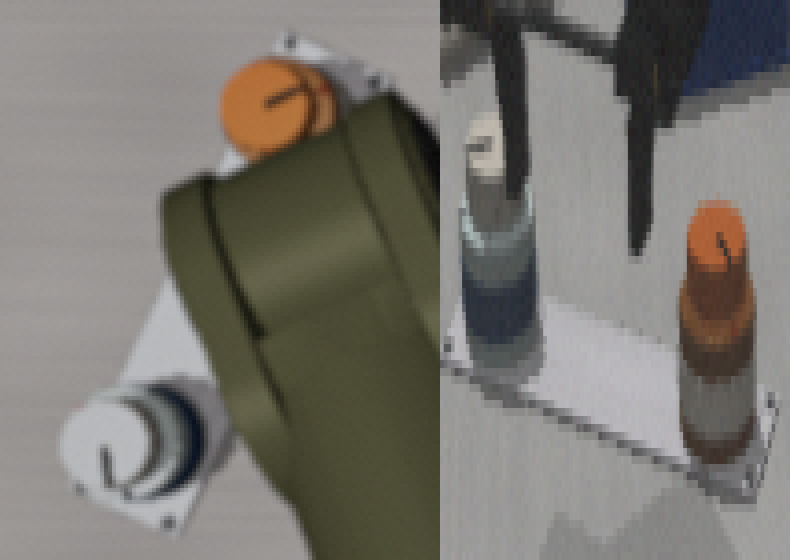

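The crop shows the white pointer at about (110,470), aimed at the black mark at (127,490). Orange is still on its red mark, and all the measured positions are within tolerance.

```bash
python3 -c "
from h import *
print(env.sign_off())"
```

```text
the job is handed in; nothing more can be done
None
```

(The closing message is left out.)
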